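Put the flat scraper away in its drawer

ROBOT

A 7-joint arm with a two-finger parallel gripper is mounted at the origin on a cart in front of the work surface, level with it; the furniture and walls round the work are solid. World frame = base frame: x ahead of the robot, y to its left, z up, the work surface at z = 0. Lengths are in m, angles in rad, forces in N, time in s.
With the tool pointing down it reaches from about 0.425 to 0.925 m from the base axis. Payload 6.8 kg.
Tool frame: the origin (TCP) lies midway between the tips of the shut fingers; the grasp point (between the pads) lies 19 mm behind it; x points along the fingers, y is the direction in which the jaws open and shut, and the axes are right-handed (so a half turn about x gives the same grasp; the last joint's range is limited). The gripper opens to 85 mm and grips with 20 to 120 N. Pads are 22 mm wide; open, the fingers measure 114 mm over their backs; the gripper's body (76 mm by 85 mm) begins 54 mm behind the grasp point. The pads swing forward as they close: fully open they stand 13 mm farther back than shut.
Start: joints at [1.15, 0.477, 0.022, 1.555, -0.011, 1.109, -0.083], TCP at [0.208, -0.642, 0.231] pointing down, gripper open.
Joint ranges: [-2.96, 2.96], [-0.34, 2.1], [-1.41, 1.46], [0.24, 2.44], [-1.37, 4.51], [0.17, 1.92], [-2.96, 2.96]. Speed limits (rad/s): [2.39, 2.39, 3.14, 3.14, 3.14, 3.14, 3.14].

INTERFACE

Orientations are given as a rotation vector (axis times angle).
In Python, from bench import r, viewer, nets gives the robot as it stands.
- The arm moves only by the shell command python3 -m pendant 'ROWS' [FORCE]. ROWS is JSON, one flat list of numbers, 5 for each row, row after row: the finger opening in mm, from 0 to 85.4, then the shift along the tool's x, y, z in mm, then the turn about the tool's x in rad. A call has 1 to 20 rows; each row shifts and turns the commanded pose from where the row before left it, along the tool's axes as they then stand; what a row does not reach is not made up. A row lasts 1/8 s, in which the tool goes at most 62.5 mm and 10.7 degrees, less where a joint would pass 70% of its speed; a pose out of reach is approached as far as the arm can. A call with a gripper value outside its range is refused whole. The fingers move at their own pace and stop on an object; FORCE is the grip in N (left out, the last holds). Time passes only in rows, so rows that do not move let the fingers close. It gives the time, the measured TCP pose, the force and the opening at its end, in the units of the state.
- r.get_obs(): the state, without advancing time (a new reading comes with each control period).
- viewer.grab_frame(name): name is "scene" or "top"; returns (picture, depth): 384x512x3 uint8, red, green, blue; 384x512 float32, m along the optical axis (not along the pixel's ray), 0 where there is no reading.
- viewer.calibration(name): a dict with "mtx" (3x3 intrinsics, pixels), "world_to_cam" (4x4, takes a point from world to camera coordinates). Camera axes: x right, y up, looking along -z (the intrinsics and any distortion apply to the point x, -y, -z); pixel columns grow to the right and rows downward; lengths in m; the calibration is good to about 2 mm. A picture is of the moment at which its call begins. calibration takes no time and is no camera call.
- r.hand_in(): hands the job in, once; it reports no verdict.
Trained networks look in the newest picture that a camera, given by its name, has taken for a name from the list of things; names that differ only in an ending like _2 or _b are one class to them, and where a whole thing is asked for, a point or a joint stands for the part that bears it (a point fixed in the world has none). Each returns a list of dicts, best first, with "score" (0 to 1); they miss things now and then, are a little off and sometimes report something else, mostly with a low value. They report only what shows in the picture. A call takes as long as a camera call.
- nets.look_for(name, camera): "location" ([x, y, z] in m, in world coordinates, good to about 4 mm: the middle of the surface that is visible of it).
- nets.silhouettes(name, camera): "mask" (384x512 bool, what is visible of it).
The state is a dict: "clock": time; "joints": joint angles; "qvel": joint speeds; "tau": joint torques, N m; "tcp_pos": TCP position; "orientation": TCP orientation; "contact_force": force on the tool from outside, world axes, zero at the start; "moment": the same for the moment, N m; "grip_width": finger opening in m.
Only numpy, scipy, OpenCV 4.12 (cv2) and the standard library are available. Lean on these libraries where they do the work, as an engineer would, in place of code of your own. Each camera call takes 0.05 s, during which the arm holds its last target. There are 200 camera calls.

TASK

First pull the drawer of the small tool box out to its stop. Then slide the flat steel scraper across the bench until its holed end sticks out over the edge of the tool well, take it there by its two long sides and lay it flat in the drawer, keeping hold of it until it is down inside the drawer. Finally push the drawer fully shut, without letting the scraper fall into the well and without disturbing the off-cut, the bench dogs and the sanding block.

Things in the scene. Friction and masses are not known exactly. Their poses are not given: they have to be found in the camera images.
- scraper_center (a point): Centre (half-way up) of the loose bare steel scraper: a plate 150 x 50 mm, 3 mm thick, about 0.12 kg, flat on the bench, right of the middle. x runs along its length to the end with the hanging hole, y across, z up. The hole end points away from the robot to the tool well (within 20 degrees). Pressed from above (8 to 20 N) by the fingertips and drawn along, it goes with them.
- scraper_hole_end (a point): Middle of the scraper's short edge at the end with the 9 mm hanging hole, 75 mm from its centre; half-way up its thickness. Same axes as the scraper.
- well_edge (a point): Point on the top of the far edge of the front bench slab (y = 0, bench top height). The edge is straight and runs parallel to y through this point; beyond it (larger x) lies the open tool well, 169 mm wide and 110 mm deep. The slab begins 305 mm nearer the robot.
- drawer_box_drawer0 (a joint): Opening of the drawer in m: 0 = fully shut, 0.150 = at its stop; it starts 0 to 25 mm open. It slides with light friction (a few N) and stays where it is left.
- drawer_box_drawer0_handle (a point): Middle of the drawer's brass bar handle: horizontal bar 11 mm thick, 110 mm long, about 42 mm above the bench, 35 mm in front of the drawer front. y runs along the bar; -x is the pull-out direction. The tool box, on the left of the bench, is wooden, 220 x 220 mm and 75 mm high, with one dark-fronted drawer; it faces right (to -y), give or take 15 degrees.
- drawer_floor (a point): Centre of the drawer's inner floor (its top face), 22 mm above the bench; moves with the drawer. -x is the pull-out direction, y across. Inside 175 mm along x, 178 mm along y; walls rise 31 mm above the floor, the front panel 40 mm. At its stop the drawer is open from above for x from -88 to +54 mm; the rest stays under the box's top.
- offcut1: Bystander: pale hardwood off-cut 64 x 107 x 22 mm lying near the front edge; origin at its underside. Leave alone.
- bench_dog1: Bystander: upright brass-coloured bench dog, 24 mm thick, 70 mm tall, right of the work; origin at its foot. Leave alone.
- bench_dog2: Bystander: upright dark bench dog, 24 mm thick, 70 mm tall, right of the work; origin at its foot. Leave alone.
- sanding_block: Bystander: cork sanding block 86 x 123 x 37 mm, right of the work; origin at its underside. Leave alone.

How it is judged:
On the way, in this order (a step that is already met when the one before it is completed fails the run):
1. The drawer is pulled out to its stop (at least 140 mm) (value of joint drawer_box_drawer0 above 0.14 m), for 0.2 s.
2. The scraper lies flat on the bench with its hole end at least 20 mm past the edge of the well (x of scraper_hole_end in the frame of well_edge above 0.02 m and angle between scraper_center's own z axis and vertical below 0.06 rad and height (world z) of scraper_center below 0.006 m), for 0.2 s.
3. The scraper, still held in the fingers, is down inside the drawer (below the rim of its walls) (contact force between the fingers and scraper above 0.5 N and z of scraper_center in the frame of drawer_floor below 0.031 m and x of scraper_center in the frame of drawer_floor between -0.085 and 0.085 m and y of scraper_center in the frame of drawer_floor between -0.085 and 0.085 m), for 0.1 s.
4. The scraper is let go and lies flat on the floor of the open drawer (contact force between the fingers and scraper below 0.1 N and value of joint drawer_box_drawer0 above 0.03 m and z of scraper_center in the frame of drawer_floor below 0.006 m and angle between scraper_center's own z axis and vertical below 0.06 rad), for 0.2 s.
At the end, for the whole second after the job is handed in: The drawer is shut to within 5 mm and at rest, with the scraper lying flat (within 3.4 degrees) on the floor inside it, released (value of joint drawer_box_drawer0 below 0.005 m and z of scraper_center in the frame of drawer_floor between -0.003 and 0.006 m and x of scraper_center in the frame of drawer_floor between -0.085 and 0.085 m and y of scraper_center in the frame of drawer_floor between -0.085 and 0.085 m and angle between scraper_center's own z axis and vertical below 0.06 rad and velocity of joint drawer_box_drawer0 between -0.01 and 0.01 m/s and contact force between the fingers and scraper below 0.1 N); the robot touches nothing.
It fails at once if The scraper falls into the well or to the floor (height (world z) of scraper_center below -0.03 m).
It fails at once if A bystander (off-cut, bench dogs, sanding block) is moved by more than 30 mm (distance of any of offcut1, bench_dog1, bench_dog2, sanding_block from where it was at the start of the episode above 0.03 m).
It also fails if it takes over 70 s, if anything falls off the work surface, if the arm or the gripper's body presses on something with over 40 N, if the wrist force passes 120 N, or if a joint passes its speed limit or range.

## Working session

There is one attempt and no reset: what is moved stays moved. The work goes in short steps, Python scripts to look and compute and a shell command to move; the robot and the scene stay as the last step left them, time stands still between calls to the robot, and variables do not carry over. Pictures are saved under pics/ and viewed, about 8 in all and at most 12, crops included, and the job is handed in when it is done.

```bash
mkdir -p pics; ls; cat > h.py <<'E'
import numpy as np, cv2
from bench import r, viewer, nets
from scipy.spatial.transform import Rotation as R
def pts(cam, depth, mask):
    c=viewer.calibration(cam); K=np.array(c["mtx"]); T=np.linalg.inv(np.array(c["world_to_cam"]))
    v,u=np.nonzero(mask&(depth>0)); d=depth[v,u]
    p=np.c_[(u-K[0,2])/K[0,0]*d, -(v-K[1,2])/K[1,1]*d, -d, np.ones(len(d))]
    return (p@T.T)[:,:3]
def save(cam,name):
    im,d=viewer.grab_frame(cam); cv2.imwrite(f"pics/{name}.png",im[:,:,::-1]); return im,d
def st():
    o=r.get_obs(); M=R.from_rotvec(o["orientation"]).as_matrix()
    print("t",round(o["clock"],2),"tcp",np.round(o["tcp_pos"],4),"F",np.round(o["contact_force"],1),"w",round(o["grip_width"],4)); print(np.round(M,3)); return o,M
E
python3 - <<'E'
from h import *
st()
for cam in("top","scene"):
    im,d=save(cam,cam+"0")
    print(cam,viewer.calibration(cam))
    for n in ["scraper_center","drawer_box_drawer0_handle","scraper_hole_end","drawer_floor","offcut1","bench_dog1","bench_dog2","sanding_block"]:
        for q in nets.look_for(n,cam)[:2]: print(cam,n,np.round(q["location"],3),round(q["score"],2))
    for n in ["scraper_center","drawer_box_drawer0_handle"]:
        for q in nets.silhouettes(n,cam)[:1]:
            m=q["mask"]; p=pts(cam,d,m); 
            print(n,m.sum(),q["score"],"z",np.percentile(p[:,2],[5,50,95]).round(3), "rect",cv2.minAreaRect((p[:,:2]*1000).astype(np.float32)))
a=cv2.imread("pics/top0.png");b=cv2.imread("pics/scene0.png")
cv2.imwrite("pics/both.png",cv2.resize(np.vstack([a,b]),(400*1,600)))
E
```

```text
pics
t 0.0 tcp [ 0.2075 -0.6417  0.2303] F [-0.4 -0.1 -0.2] w 0.0854
[[-0.001  0.308 -0.951]
 [ 0.002 -0.951 -0.308]
 [-1.    -0.002  0.   ]]
top {'mtx': array([[475.6078363 ,   0.        , 248.04434571],
       [  0.        , 475.6078363 , 192.60975165],
       [  0.        ,   0.        ,   1.        ]]), 'world_to_cam': array([[-0.11993251, -0.99272276,  0.0108494 ,  0.01292891],
       [ 0.90265786, -0.10448899,  0.41748154, -0.49357674],
       [-0.41330978,  0.05986291,  0.90862063, -1.54128303],
       [ 0.        ,  0.        ,  0.        ,  1.        ]])}
top scraper_center [ 0.516 -0.199  0.003] 0.73
top drawer_box_drawer0_handle [0.521 0.226 0.051] 0.87
top scraper_hole_end [ 0.518 -0.199  0.   ] 0.6
top drawer_floor [0.521 0.231 0.052] 0.75
top offcut1 [ 0.376 -0.091  0.023] 0.81
top sanding_block [ 0.559 -0.413  0.042] 0.75
scraper_center 456 0.67 z [-0.004  0.003  0.009] rect ((517.52001953125, -200.6092529296875), (151.5369873046875, 51.7420654296875), 20.536842346191406)
drawer_box_drawer0_handle 522 0.62 z [0.002 0.055 0.067] rect ((568.1961669921875, 225.74020385742
[... 657 characters left out ...]
x_drawer0_handle [ 0.382 -0.116  0.021] 0.65
scene drawer_box_drawer0_handle [0.527 0.227 0.044] 0.62
scene scraper_hole_end [ 0.52  -0.199  0.006] 0.84
scene drawer_floor [0.526 0.231 0.044] 0.93
scene offcut1 [ 0.379 -0.116  0.023] 0.82
scene bench_dog1 [ 0.403 -0.457  0.072] 0.59
scene bench_dog2 [ 0.403 -0.457  0.072] 0.59
scene sanding_block [ 0.568 -0.444  0.039] 0.64
scraper_center 463 0.56 z [-0.001  0.002  0.004] rect ((519.6655883789062, -195.53396606445312), (150.01235961914062, 65.28753662109375), 21.009798049926758)
drawer_box_drawer0_handle 779 0.66 z [0.017 0.043 0.061] rect ((519.9574584960938, 270.38970947265625), (214.59014892578125, 183.05703735351562), 13.916792869567871)
```

View pics/top0.png

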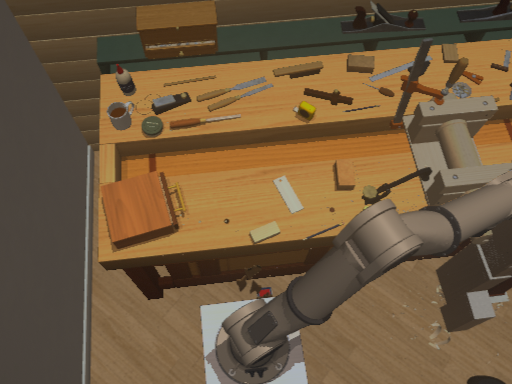

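View pics/scene0.png

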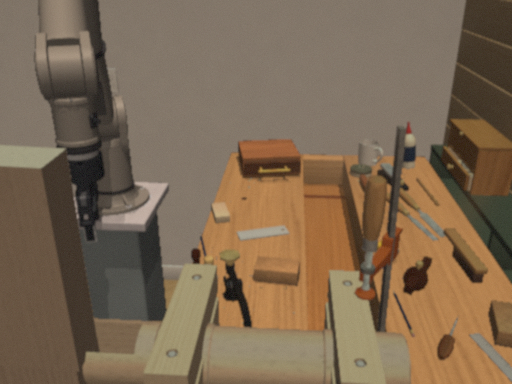

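The top view shows the scraper at about px (288,194), with its hole end up-left at about (280,180). The box is at (140,208) with its handle at (178,200), and the off-cut is at (265,232). The scene view agrees. Next I'll measure the box yaw, the handle and the well edge from depth.

```bash
python3 - <<'E'
from h import *
im,d=save("top","top1")
full=np.ones(d.shape,bool); p=pts("top",d,full)
s=lambda x0,x1,y0,y1,z0,z1:p[(p[:,0]>x0)&(p[:,0]<x1)&(p[:,1]>y0)&(p[:,1]<y1)&(p[:,2]>z0)&(p[:,2]<z1)]
b=s(.3,.75,.2,.65,.068,.09); print("boxtop",len(b),cv2.minAreaRect((b[:,:2]*1000).astype(np.float32)),np.median(b[:,2]))
h=s(.42,.62,.15,.26,.03,.06)
print("handle", len(h)); 
im2,d2=viewer.grab_frame("scene"); p2=pts("scene",d2,np.ones(d2.shape,bool))
h2=p2[(p2[:,0]>.42)&(p2[:,0]<.64)&(p2[:,1]>.15)&(p2[:,1]<.245)&(p2[:,2]>.025)&(p2[:,2]<.06)]
for q in(h,h2): print(q[np.argsort(q[:,0])].round(3)[::max(1,len(q)//25)].tolist())
for y in(-.3,-.15,0.05,.12):
    e=s(.5,.9,y-.03,y+.03,-.2,.01); top=e[abs(e[:,2])<.012]; low=e[e[:,2]<-.03]
    x=np.sort(top[:,0]); g=np.diff(x); k=np.argmax(g); print(y,"gap after",x[k].round(4),g[k].round(3),"low",low[:,0].min().round(3) if len(low) else None)
    e=p2[(abs(p2[:,1]-y)<.03)&(p2[:,0]>.5)&(p2[:,0]<.9)]; t=np.sort(e[abs(e[:,2])<.008][:,0]); g=np.diff(t); 
    if len(g): k=np.argmax(g); print("  scene",t[k].round(4),g[k].round(3))
f=s(.2,.5,-.05,.1,-.012,.012); print("front edge",np.percentile(f[:,0],[0,1]).round(3))
E
python3 -c "
import cv2;a=cv2.imread('pics/top0.png')[150:260,90:220];cv2.imwrite('pics/c.png',cv2.resize(a,None,fx=5,fy=5,interpolation=2))"
```

```text
boxtop 3351 ((506.18206787109375, 339.4102783203125), (227.20877075195312, 226.4491729736328), 10.589417457580566) 0.075020938721851
handle 280
[[0.421, 0.215, 0.057], [0.423, 0.211, 0.059], [0.43, 0.227, 0.036], [0.442, 0.224, 0.053], [0.457, 0.23, 0.055], [0.472, 0.234, 0.048], [0.481, 0.216, 0.049], [0.484, 0.21, 0.04], [0.487, 0.191, 0.047], [0.491, 0.191, 0.046], [0.498, 0.183, 0.045], [0.503, 0.186, 0.053], [0.51, 0.242, 0.051], [0.518, 0.189, 0.047], [0.525, 0.233, 0.06], [0.534, 0.188, 0.045], [0.542, 0.251, 0.053], [0.548, 0.195, 0.043], [0.556, 0.246, 0.056], [0.564, 0.194, 0.043], [0.569, 0.201, 0.042], [0.575, 0.219, 0.043], [0.578, 0.216, 0.036], [0.582, 0.23, 0.039], [0.589, 0.259, 0.057], [0.602, 0.244, 0.06]]
[[0.42, 0.226, 0.025], [0.43, 0.206, 0.034], [0.437, 0.211, 0.06], [0.444, 0.213, 0.059], [0.452, 0.212, 0.06], [0.459, 0.207, 0.058], [0.466, 0.213, 0.06], [0.474, 0.216, 0.059], [0.483, 0.182, 0.041], [0.49, 0.196, 0.043], [0.495, 0.223, 0.037], [0.503, 0.228, 0.047], [0.51, 0.225, 0.041], [0.516, 0.184, 0.045], [0.522, 0.215, 0.057], [0.53, 0.189, 0.048], [0.536, 0.226, 0.057], [0.544, 0.233, 0.042], [0.551, 0.236, 0.045], [0.558, 0.231, 0.055], [0.566, 0.235, 0.058], [0.573, 0.242, 0.051], [0.578, 0.204, 0.039], [0.588, 0.24, 0.057], [0.596, 0.235, 0.043], [0.607, 0.243, 0.028]]
-0.3 gap after 0.645 0.163 low 0.7
  scene 0.6452 0.186
-0.15 gap after 0.6442 0.163 low 0.699
  scene 0.6445 0.17
0.05 gap after 0.6446 0.163 low 0.7
  scene 0.6438 0.171
0.12 gap after 0.6437 0.166 low 0.699
  scene 0.6448 0.17
front edge [0.335 0.338]
```

View pics/c.png

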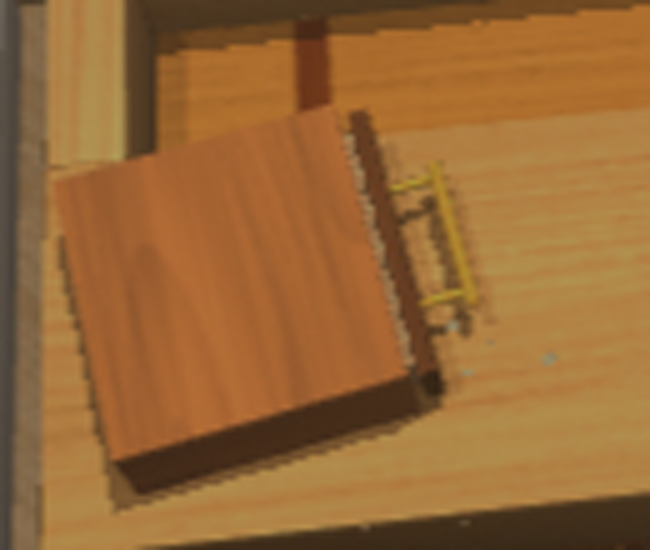

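The box yaw is about 10.6°, the well edge is at x≈0.645 and the handle centre is at about (0.533, 0.190). The drawer is already about 10 mm open. I'll start the approach.

```bash
python3 -m pendant '[60,0,-11,-42,0, 60,0,-11,-42,0, 60,0,-11,-42,0, 60,0,-11,-42,0, 60,0,-11,-42,0, 60,0,-11,-42,0, 60,0,-11,-42,0, 24,0,-11,-42,0, 24,0,-50,-19,0, 24,0,-50,-19,0, 24,0,-50,-19,0, 24,0,-50,-19,0, 24,0,-50,-19,0, 24,0,-50,-19,0, 24,0,-50,-19,0, 24,0,-50,-19,0, 24,0,-50,-19,0, 24,0,-50,-19,0, 24,0,-30,-12,0, 24,0,0,0,0]' 40
python3 - <<'E'
from h import *
o,M=st(); print("delta tool mm",(M.T@(np.array([.533,.190,.15])-o["tcp_pos"])*1000).round(1))
E
```

```text
clock: 3.7
tcp_pos: [0.5292, 0.1148, 0.2315]
orientation: [2.051, 0.33, -2.049]
contact_force: [-0.6, -0.8, -0.1]
grip_width: 0.0238
t 3.7 tcp [0.5292 0.1148 0.2315] F [-0.6 -0.8 -0.1] w 0.0238
[[ 0.     0.313 -0.95 ]
 [ 0.001 -0.95  -0.313]
 [-1.    -0.001 -0.001]]
delta tool mm [ 81.6 -70.1 -27. ]
```

```bash
python3 -m pendant '[24,20,-35,-13.5,0, 24,20,-35,-13.5,0, 24,40,0,0,0.133, 24,40,0,0,0, 24,0,0,0,0]'
python3 - <<'E'
from h import *
o,M=st(); im,d=save("scene","s2"); 
cv2.imwrite("pics/s2c.png",cv2.resize(im[120:200,190:330,::-1],None,fx=5,fy=5,interpolation=2))
print("delta",(M.T@(np.array([.533,.190,.026])-o["tcp_pos"])*1000).round(1))
p=pts("scene",d,np.ones(d.shape,bool))
# brass-coloured pixels by colour
hsv=cv2.cvtColor(im,cv2.COLOR_RGB2HSV); m=(hsv[...,0]>18)&(hsv[...,0]<32)&(hsv[...,1]>140)&(hsv[...,2]>100)
m&=(np.indices(m.shape)[0]<190)&(np.indices(m.shape)[0]>150)&(np.indices(m.shape)[1]>240)&(np.indices(m.shape)[1]<300)
q=pts("scene",d,m); q=q[(q[:,2]>.03)&(q[:,2]<.06)]; print(len(q),q.round(3)[::3].tolist())
E
```

```text
clock: 4.32
tcp_pos: [0.5317, 0.1839, 0.1087]
orientation: [2.12, 0.188, -2.133]
contact_force: [-0.4, 0.3, 1.3]
grip_width: 0.0239
t 4.33 tcp [0.5317 0.1839 0.1087] F [-0.4  0.3  1.3] w 0.0239
[[-0.006  0.178 -0.984]
 [-0.003 -0.984 -0.178]
 [-1.     0.002  0.006]]
delta [82.7 -5.9 -2.9]
56 [[0.559, 0.235, 0.034], [0.57, 0.239, 0.032], [0.581, 0.209, 0.045], [0.481, 0.213, 0.036], [0.492, 0.216, 0.035], [0.552, 0.192, 0.047], [0.563, 0.187, 0.049], [0.574, 0.198, 0.045], [0.585, 0.199, 0.045], [0.487, 0.181, 0.045], [0.498, 0.183, 0.045], [0.556, 0.185, 0.046], [0.57, 0.202, 0.039], [0.582, 0.199, 0.041], [0.593, 0.205, 0.039], [0.494, 0.189, 0.039], [0.541, 0.199, 0.036], [0.578, 0.197, 0.038], [0.495, 0.173, 0.041]]
```

View pics/s2c.png

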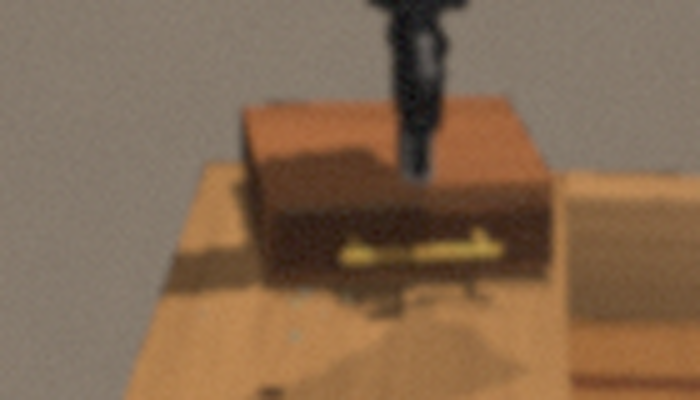

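The gripper is above the bar, which shows at crop px (340–500, 250). The bar's visible front is at y≈0.190, so its centre is at about 0.193. I'll descend around it.

```bash
python3 -m pendant '[26,15,-8,-2,0, 26,25,0,0,0, 26,20,0,0,0, 26,20,0,0,0, 26,0,0,0,0]' 60; python3 -m pendant '[0,0,0,0,0, 0,0,0,0,0, 0,0,0,0,0, 0,0,0,0,0]' 60
```

```text
clock: 5.0
tcp_pos: [0.5339, 0.1947, 0.0308]
orientation: [2.126, 0.192, -2.128]
contact_force: [-0.4, -0.6, 0.8]
grip_width: 0.0259
clock: 5.5
tcp_pos: [0.535, 0.1951, 0.0324]
orientation: [2.13, 0.193, -2.125]
contact_force: [-0.4, 0.1, 6.8]
grip_width: 0.0086
```

```bash
python3 -m pendant '[0,0,8,0,0, 0,0,15,0,0, 0,0,18,0,0, 0,0,18,0,0, 0,0,18,0,0, 0,0,18,0,0, 0,0,15,0,0, 0,0,10,0,0, 0,0,0,0,0]' 80
```

```text
clock: 6.62
tcp_pos: [0.5586, 0.075, 0.0325]
orientation: [2.134, 0.189, -2.123]
contact_force: [5.0, 0.2, 5.6]
grip_width: 0.0079
```

```bash
python3 -m pendant '[0,0,6,0,0, 0,0,5,0,0, 0,0,4,0,0, 0,0,0,0,0]'; python3 -m pendant '[0,0,4,0,0, 0,0,4,0,0, 0,0,0,0,0]';
```

```text
clock: 7.12
tcp_pos: [0.5613, 0.0612, 0.0325]
orientation: [2.134, 0.191, -2.122]
contact_force: [5.2, 0.4, 4.4]
grip_width: 0.0077
clock: 7.5
tcp_pos: [0.5625, 0.0549, 0.0325]
orientation: [2.134, 0.194, -2.122]
contact_force: [5.7, 3.4, 5.5]
grip_width: 0.0077
```

```bash
python3 -m pendant '[0,0,3,0,0, 0,0,3,0,0, 0,0,0,0,0]'; python3 -m pendant '[0,0,3,0,0, 0,0,3,0,0, 0,0,0,0,0]'
python3 - <<'E'
from h import *
o,M=st(); im,d=save("top","t3"); p=pts("top",d,np.ones(d.shape,bool))
b=p[(p[:,0]>.3)&(p[:,0]<.75)&(p[:,1]>.2)&(p[:,1]<.65)&(p[:,2]>.07)&(p[:,2]<.082)]; print(cv2.minAreaRect((b[:,:2]*1000).astype(np.float32)))
cv2.imwrite("pics/t3c.png",cv2.resize(im[140:270,90:330,::-1],None,fx=3,fy=3,interpolation=2))
E
```

```text
clock: 7.88
tcp_pos: [0.5625, 0.0547, 0.0325]
orientation: [2.134, 0.205, -2.122]
contact_force: [1.9, 15.2, 3.7]
grip_width: 0.0081
clock: 8.25
tcp_pos: [0.5626, 0.0547, 0.0325]
orientation: [2.134, 0.216, -2.123]
contact_force: [-1.8, 27.9, 4.4]
grip_width: 0.0078
t 8.25 tcp [0.5626 0.0547 0.0325] F [-1.8 27.9  4.4] w 0.0078
[[ 0.004  0.188 -0.982]
 [ 0.014 -0.982 -0.187]
 [-1.    -0.013 -0.006]]
((504.97869873046875, 349.54498291015625), (224.49325561523438, 205.48989868164062), 10.985554695129395)
```

View pics/t3c.png

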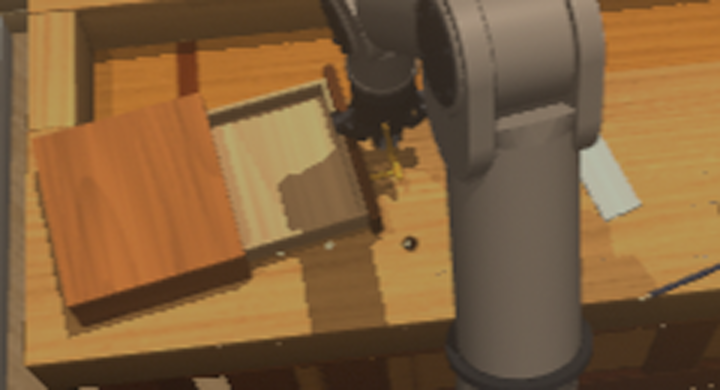

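The drawer is at its stop: the pull force rose to 28 N with no further travel. I'll release the bar and go to the scraper.

```bash
python3 -m pendant '[8,0,-11,0,0, 28,0,0,0,0, 28,0,0,0,0]' 40; python3 -m pendant '[28,-30,0,0,0, 28,-40,0,0,0, 28,-40,0,0,0, 10,0,45,0,-0.085, 10,0,45,0,-0.084, 10,0,45,0,0, 10,0,45,0,0, 10,0,0,0,0]'
python3 - <<'E'
from h import *
o,M=st(); print("delta",(M.T@(np.array([.498,-.206,.03])-o["tcp_pos"])*1000).round(1))
im,d=save("scene","s4"); 
for n,z in(("scraper_center",None),):
    for q in nets.silhouettes(n,"scene")[:1]:
        p=pts("scene",d,q["mask"]); print(q["score"],cv2.minAreaRect((p[:,:2]*1000).astype(np.float32)))
im,d=save("top","t4")
p=pts("top",d,np.ones(d.shape,bool))
a=np.radians(11); ex=np.array([-np.sin(a),np.cos(a)]); ey=np.array([-np.cos(a),-np.sin(a)]) # drawer axes
b=np.array([.5625,.0547]); u=(p[:,:2]-b)@ex; v=(p[:,:2]-b)@ey
for z0,z1 in((.018,.027),(.048,.06),(.055,.07)):
    k=(abs(p[:,2]-.5*(z0+z1))<(z1-z0)/2)&(u>.02)&(u<.19)&(abs(v)<.12); print(z0,k.sum(),np.percentile(u[k],[1,10,50,90,99]).round(3),np.percentile(v[k],[1,10,50,90,99]).round(3))
E
```

```text
clock: 8.68
tcp_pos: [0.5587, 0.0514, 0.0306]
orientation: [2.125, 0.189, -2.13]
contact_force: [-0.0, -0.4, 0.8]
grip_width: 0.0277
clock: 9.68
tcp_pos: [0.6096, -0.126, 0.1403]
orientation: [2.033, 0.347, -2.038]
contact_force: [-0.4, 0.6, -0.7]
grip_width: 0.01
t 9.68 tcp [ 0.6096 -0.126   0.1403] F [-0.4  0.6 -0.7] w 0.01
[[-0.002  0.334 -0.943]
 [-0.003 -0.943 -0.334]
 [-1.     0.002  0.003]]
delta [110.8  38.  131.5]
0.61 ((254.69677734375, 49.87640380859375), (23.233386993408203, 1512.261962890625), 12.990838050842285)
0.018 1185 [0.056 0.068 0.123 0.177 0.189] [-0.091 -0.075 -0.003  0.065  0.096]
0.048 297 [0.035 0.04  0.056 0.163 0.187] [-0.097 -0.092  0.017  0.094  0.105]
0.055 278 [0.035 0.037 0.045 0.082 0.175] [-0.104 -0.09   0.003  0.093  0.105]
```

```bash
python3 -m pendant '[10,0,10,33,0, 10,20,10,33,0, 10,40,10,33,0, 10,40,8,33,0, 10,0,0,0,0]' 60; python3 -m pendant '[10,12,0,0,0, 10,8,0,0,0, 10,3,0,0,0, 10,0,0,0,0]'
```

```text
clock: 10.45
tcp_pos: [0.494, -0.2002, 0.0385]
orientation: [2.025, 0.36, -2.042]
contact_force: [0.3, 0.5, 0.8]
grip_width: 0.0098
clock: 10.95
tcp_pos: [0.4998, -0.2, 0.0183]
orientation: [2.032, 0.359, -2.031]
contact_force: [-0.3, 0.8, -0.4]
grip_width: 0.0099
```

```bash
python3 -m pendant '[10,6,5,0,0, 10,4,0,0,0, 10,2,0,0,0, 10,2,0,0,0, 10,0,0,0,0]'; python3 -m pendant '[10,2,0,0,0, 10,0,0,0,0]';python3 -m pendant '[10,2,0,0,0, 10,0,0,0,0]'
```

```text
clock: 11.58
tcp_pos: [0.5011, -0.2049, 0.0042]
orientation: [2.032, 0.358, -2.032]
contact_force: [-0.1, -0.2, -1.0]
grip_width: 0.0099
clock: 11.82
tcp_pos: [0.5014, -0.2051, 0.0034]
orientation: [2.032, 0.357, -2.031]
contact_force: [-3.5, 0.5, 11.2]
grip_width: 0.01
clock: 12.08
tcp_pos: [0.5014, -0.2051, 0.0032]
orientation: [2.031, 0.356, -2.031]
contact_force: [-9.4, 3.3, 34.6]
grip_width: 0.0101
```

```bash
python3 -m pendant '[10,-1.6,0,0,0, 10,0,0,0,0]'; python3 -m pendant '[10,0,2,-5.5,0, 10,0,3.3,-9.4,0, 10,0,3.3,-9.4,0, 10,0,0,0,0]'
python3 - <<'E'
from h import *
im,d=save("top","t5"); 
for q in nets.silhouettes("scraper_center","top")[:1]:
    p=pts("top",d,q["mask"]); print(q["score"],len(p),cv2.minAreaRect((p[:,:2]*1000).astype(np.float32)))
st()
E
```

```text
clock: 12.32
tcp_pos: [0.5014, -0.2051, 0.0033]
orientation: [2.032, 0.357, -2.031]
contact_force: [-4.3, 1.3, 15.8]
grip_width: 0.0102
clock: 12.82
tcp_pos: [0.518, -0.2058, 0.0032]
orientation: [2.016, 0.358, -2.052]
contact_force: [-27.4, 2.7, 42.7]
grip_width: 0.0099
0.75 2394 ((539.224609375, 149.46096801757812), (207.26979064941406, 202.85337829589844), 10.930575370788574)
t 12.93 tcp [ 0.518  -0.2058  0.0032] F [-26.3   2.8  43.1] w 0.0096
[[-0.017  0.34  -0.94 ]
 [-0.001 -0.941 -0.34 ]
 [-1.    -0.005  0.016]]
```

```bash
python3 -m pendant '[10,-2,0,0,0, 10,0,0,0,0]'; python3 -m pendant '[10,-0.2,2.3,-6.5,0, 10,-0.2,2.3,-6.5,0, 10,0,0,0,0]'
python3 - <<'E'
from h import *
im,d=save("top","t5"); cv2.imwrite("pics/t5c.png",cv2.resize(im[140:260,200:360,::-1],None,fx=4,fy=4,interpolation=2))
E
```

```text
clock: 13.18
tcp_pos: [0.5274, -0.2049, 0.0043]
orientation: [2.033, 0.357, -2.03]
contact_force: [0.5, 0.4, 0.4]
grip_width: 0.0098
clock: 13.55
tcp_pos: [0.5418, -0.2044, 0.0042]
orientation: [2.032, 0.359, -2.031]
contact_force: [-0.1, -0.5, -0.7]
grip_width: 0.0099
```

View pics/t5c.png

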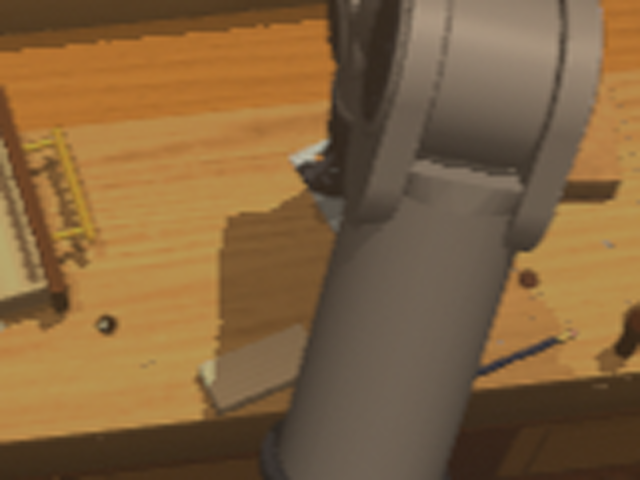

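The arm hides most of the scraper in the top view; its hole corner shows at crop px (290,158). Contact was lost when I eased the force. I'll measure the scraper in the scene view.

```bash
python3 - <<'E'
from h import *
im,d=save("scene","s6"); 
for q in nets.silhouettes("scraper_center","scene")[:2]:
    p=pts("scene",d,q["mask"]); p=p[(abs(p[:,2])<.012)&(p[:,0]<.75)]; print(q["score"],len(p),cv2.minAreaRect((p[:,:2]*1000).astype(np.float32)),p.mean(0).round(3))
cv2.imwrite("pics/s6c.png",cv2.resize(im[170:290,180:340,::-1],None,fx=4,fy=4,interpolation=2))
E
```

```text
0.91 364 ((526.4739379882812, -198.26165771484375), (149.05601501464844, 55.71881103515625), 20.577211380004883) [ 0.521 -0.204  0.002]
0.72 22 ((541.541015625, 207.58303833007812), (206.1320343017578, 194.89566040039062), 3.315916061401367) [ 0.578  0.139 -0.   ]
```

View pics/s6c.png

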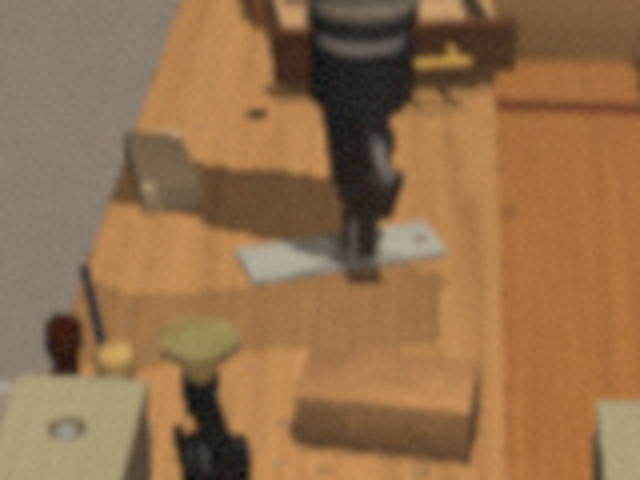

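```bash
python3 -m pendant '[10,-6,0,0,0, 10,0,-5.3,15,0, 10,0,-5.3,15,0, 10,6,0,0,0, 10,0,0,0,0]'; python3 -m pendant '[10,0.9,0,0,0, 10,0,0,0,0]'
```

```text
clock: 14.32
tcp_pos: [0.5085, -0.205, 0.0039]
orientation: [2.032, 0.358, -2.032]
contact_force: [0.1, -0.5, -0.6]
grip_width: 0.0102
clock: 14.58
tcp_pos: [0.5094, -0.2049, 0.0034]
orientation: [2.032, 0.358, -2.031]
contact_force: [0.3, 0.2, 0.4]
grip_width: 0.01
```

```bash
python3 -m pendant '[10,0.6,0,0,0, 10,0,0,0,0]'
```

```text
clock: 14.82
tcp_pos: [0.5094, -0.2049, 0.0034]
orientation: [2.032, 0.358, -2.031]
contact_force: [-1.0, 1.3, 6.5]
grip_width: 0.0097
```

```bash
python3 -m pendant '[10,0.6,0,0,0, 10,0,0,0,0]';  python3 -m pendant '[10,0,1.65,-4.7,0, 10,0,1.65,-4.7,0]'; python3 -m pendant '[10,-0.3,1.65,-4.7,0, 10,-0.3,1.65,-4.7,0]'
```

```text
clock: 15.08
tcp_pos: [0.5094, -0.2049, 0.0034]
orientation: [2.032, 0.357, -2.031]
contact_force: [-3.7, 0.8, 13.1]
grip_width: 0.0099
clock: 15.32
tcp_pos: [0.5097, -0.205, 0.0032]
orientation: [2.015, 0.36, -2.053]
contact_force: [-34.6, 5.2, 54.4]
grip_width: 0.0097
clock: 15.58
tcp_pos: [0.5209, -0.2057, 0.0033]
orientation: [2.018, 0.358, -2.049]
contact_force: [-17.9, 0.1, 24.2]
grip_width: 0.0101
```

```bash
python3 -m pendant '[10,-0.3,1.65,-4.7,0, 10,-0.2,1.65,-4.7,0]'; python3 -m pendant '[10,0,1.65,-4.7,0, 10,0,1.65,-4.7,0]'
python3 - <<'E'
from h import *
im,d=save("scene","s7"); 
for q in nets.silhouettes("scraper_center","scene")[:1]:
    p=pts("scene",d,q["mask"]); p=p[(abs(p[:,2])<.012)&(p[:,0]<.75)]; print(q["score"],len(p),cv2.minAreaRect((p[:,:2]*1000).astype(np.float32)),p.mean(0).round(3))
E
```

```text
clock: 15.82
tcp_pos: [0.5381, -0.2051, 0.0035]
orientation: [2.031, 0.357, -2.033]
contact_force: [-0.0, -0.3, -0.3]
grip_width: 0.01
clock: 16.08
tcp_pos: [0.5437, -0.2048, 0.0033]
orientation: [2.022, 0.359, -2.045]
contact_force: [-18.8, 0.8, 23.3]
grip_width: 0.0101
0.9 351 ((543.090087890625, -200.77903747558594), (147.5371856689453, 58.05766296386719), 26.061595916748047) [ 0.541 -0.203  0.002]
```

```bash
python3 -m pendant '[10,0,1.65,-4.7,0]'; python3 -m pendant '[10,0,1.65,-4.7,0]'; python3 -m pendant '[10,0,1.65,-4.7,0]';python3 -m pendant '[10,0,1.65,-4.7,0]'
python3 - <<'E'
from h import *
im,d=save("scene","s7"); 
for q in nets.silhouettes("scraper_center","scene")[:1]:
    p=pts("scene",d,q["mask"]); p=p[(abs(p[:,2])<.012)&(p[:,0]<.75)]; print(q["score"],len(p),cv2.minAreaRect((p[:,:2]*1000).astype(np.float32)),p.mean(0).round(3))
E
```

```text
clock: 16.3
tcp_pos: [0.549, -0.2049, 0.0033]
orientation: [2.023, 0.359, -2.043]
contact_force: [-14.5, 0.4, 19.2]
grip_width: 0.01
clock: 16.42
tcp_pos: [0.5556, -0.2049, 0.0034]
orientation: [2.026, 0.358, -2.039]
contact_force: [-8.7, 0.2, 12.7]
grip_width: 0.0099
clock: 16.55
tcp_pos: [0.5611, -0.2048, 0.0034]
orientation: [2.026, 0.358, -2.038]
contact_force: [-10.4, 0.7, 12.8]
grip_width: 0.01
clock: 16.68
tcp_pos: [0.5658, -0.2049, 0.0034]
orientation: [2.026, 0.358, -2.039]
contact_force: [-11.9, 0.1, 14.8]
grip_width: 0.0096
0.84 346 ((562.391845703125, -203.4397430419922), (148.84133911132812, 58.935733795166016), 30.685211181640625) [ 0.56  -0.204  0.002]
```

```bash
python3 -m pendant '[0,-6,0,0,0, 0,0,-7,10,0, 0,0,-7,9,0, 0,5,0,0,0, 0,0,0,0,0]'; python3 -m pendant '[0,1,0,0,0, 0,0,0,0,0]'
```

```text
clock: 17.4
tcp_pos: [0.5457, -0.1975, 0.0038]
orientation: [2.031, 0.358, -2.032]
contact_force: [-0.5, -0.0, -0.5]
grip_width: -0.0
clock: 17.65
tcp_pos: [0.5463, -0.1977, 0.0033]
orientation: [2.032, 0.358, -2.032]
contact_force: [-0.3, -0.4, -0.2]
grip_width: 0.0002
```

Now press, then drag with a small clockwise turn.

```bash
python3 -m pendant '[0,0.6,0,0,0, 0,0.2,0,0,0]'; python3 -m pendant '[0,0,1.65,-4.7,0.02, 0,-0.2,1.65,-4.7,0.02]'; python3 -m pendant '[0,0,1.65,-4.7,0.02, 0,0,1.6,-4.7,0.02]'
```

```text
clock: 17.9
tcp_pos: [0.5463, -0.1977, 0.0031]
orientation: [2.032, 0.357, -2.031]
contact_force: [-1.7, 1.0, 7.1]
grip_width: -0.0001
clock: 18.15
tcp_pos: [0.5512, -0.198, 0.0031]
orientation: [2.047, 0.319, -2.066]
contact_force: [-12.7, 1.5, 17.5]
grip_width: 0.0001
clock: 18.4
tcp_pos: [0.5613, -0.1985, 0.0031]
orientation: [2.069, 0.28, -2.089]
contact_force: [-13.3, 1.3, 18.9]
grip_width: -0.0
```

```bash
python3 -m pendant '[0,0,1.3,-4.8,0.02, 0,0,1.2,-4.8,0.02, 0,0,1.1,-4.9,0.02, 0,0,1,-4.9,0.02]'
python3 - <<'E'
from h import *
im,d=save("scene","s7"); 
for q in nets.silhouettes("scraper_center","scene")[:1]:
    p=pts("scene",d,q["mask"]); p=p[(abs(p[:,2])<.012)&(p[:,0]<.75)]; print(q["score"],len(p),cv2.minAreaRect((p[:,:2]*1000).astype(np.float32)),p.mean(0).round(3))
st()
E
```

```text
clock: 18.9
tcp_pos: [0.5821, -0.1987, 0.0031]
orientation: [2.115, 0.199, -2.131]
contact_force: [-12.3, -0.5, 16.0]
grip_width: -0.0001
0.64 451 ((584.4696655273438, -199.37173461914062), (151.689453125, 63.957061767578125), 28.462480545043945) [ 0.585 -0.204  0.002]
t 19.0 tcp [ 0.5839 -0.1985  0.0031] F [-7.1  0.2 11.9] w 0.0004
[[-0.004  0.187 -0.982]
 [-0.001 -0.982 -0.187]
 [-1.    -0.     0.004]]
```

```bash
python3 -m pendant '[0,-6,0,0,0, 0,0,-2,10,0, 0,0,-2,10,0, 0,5,0,0,0, 0,1.3,0,0,0, 0,0,0,0,0]'; python3 -m pendant '[0,0.6,0,0,0, 0,0,0,0,0]'
```

```text
clock: 19.75
tcp_pos: [0.5644, -0.198, 0.0031]
orientation: [2.12, 0.2, -2.125]
contact_force: [-6.7, 1.0, 14.6]
grip_width: 0.0001
clock: 20.0
tcp_pos: [0.5644, -0.198, 0.0031]
orientation: [2.12, 0.2, -2.125]
contact_force: [-8.7, 1.6, 19.3]
grip_width: -0.0001
```

```bash
python3 -m pendant '[0,-0.3,0.9,-4.9,0, 0,-0.2,0.9,-4.9,0]'; python3 -m pendant '[0,0,0.9,-4.9,0.02, 0,0,0.9,-4.9,0.02]';  python3 -m pendant '[0,0,0.9,-4.9,0.02, 0,0,0.7,-4.9,0.02]'
python3 - <<'E'
from h import *
im,d=save("scene","s8"); 
for q in nets.silhouettes("scraper_center","scene")[:1]:
    p=pts("scene",d,q["mask"]); p=p[(abs(p[:,2])<.012)&(p[:,0]<.75)]; print(q["score"],len(p),cv2.minAreaRect((p[:,:2]*1000).astype(np.float32)),p.mean(0).round(3))
st()
E
```

```text
clock: 20.25
tcp_pos: [0.5647, -0.198, 0.0029]
orientation: [2.101, 0.201, -2.148]
contact_force: [-39.4, 4.3, 52.8]
grip_width: -0.0001
clock: 20.5
tcp_pos: [0.5786, -0.1984, 0.003]
orientation: [2.132, 0.158, -2.16]
contact_force: [-19.0, 1.3, 27.2]
grip_width: 0.0001
clock: 20.75
tcp_pos: [0.5884, -0.199, 0.003]
orientation: [2.152, 0.115, -2.182]
contact_force: [-22.6, 0.6, 31.4]
grip_width: -0.0001
0.85 396 ((592.3117065429688, -200.55606079101562), (145.99571228027344, 61.50722122192383), 25.424888610839844) [ 0.593 -0.206  0.002]
t 20.85 tcp [ 0.5901 -0.1989  0.003 ] F [-18.5   0.8  27.2] w 0.0001
[[-0.011  0.107 -0.994]
 [-0.001 -0.994 -0.107]
 [-1.    -0.     0.011]]
```

```bash
python3 -m pendant '[0,-0.5,0.5,-5,0, 0,-0.1,0.5,-5,0]'; python3 -m pendant '[0,0,0.5,-5,0, 0,0,0.5,-5,0]';  
python3 - <<'E'
from h import *
im,d=save("scene","s8"); 
for q in nets.silhouettes("scraper_center","scene")[:1]:
    p=pts("scene",d,q["mask"]); p=p[(abs(p[:,2])<.012)&(p[:,0]<.75)]; print(q["score"],len(p),cv2.minAreaRect((p[:,:2]*1000).astype(np.float32)),p.mean(0).round(3))
E
```

```text
clock: 21.1
tcp_pos: [0.6022, -0.1988, 0.0031]
orientation: [2.159, 0.116, -2.173]
contact_force: [-11.2, -0.4, 14.5]
grip_width: -0.0
clock: 21.35
tcp_pos: [0.6115, -0.1988, 0.0031]
orientation: [2.157, 0.116, -2.175]
contact_force: [-13.1, -0.9, 18.1]
grip_width: -0.0003
0.82 351 ((613.6786499023438, -202.5547332763672), (150.40414428710938, 52.141357421875), 23.809364318847656) [ 0.612 -0.207  0.002]
```

```bash
python3 -m pendant '[0,0,0.5,-5,0, 0,0,0.5,-5,0, 0,0,0.5,-5,0, 0,0,0,0,0]'; python3 -m pendant '[0,-4,0,0,0, 0,-30,0,6,0, 40,-50,0,20,0, 70,0,0,20,0, 70,0,0,0,0]'  
python3 - <<'E'
from h import *
im,d=save("scene","s9"); 
for q in nets.silhouettes("scraper_center","scene")[:1]:
    p=pts("scene",d,q["mask"]); p=p[(abs(p[:,2])<.012)&(p[:,0]<.75)]; rr=cv2.minAreaRect((p[:,:2]*1000).astype(np.float32)); print(q["score"],len(p),rr,p.mean(0).round(3))
im,d=save("top","t9"); 
for q in nets.silhouettes("scraper_center","top")[:2]:
    p=pts("top",d,q["mask"]); p=p[(abs(p[:,2])<.015)&(p[:,0]<.75)&(p[:,1]<0)]; print(q["score"],len(p),cv2.minAreaRect((p[:,:2]*1000).astype(np.float32)) if len(p)>5 else 0)
o,M=st(); c=np.array(rr[0])/1000; print(c+.05*np.array([np.cos(.41),np.sin(.41)]))
E
```

```text
clock: 21.95
tcp_pos: [0.6285, -0.1985, 0.0031]
orientation: [2.161, 0.116, -2.17]
contact_force: [-6.8, -1.8, 13.0]
grip_width: -0.0002
clock: 22.58
tcp_pos: [0.5839, -0.2031, 0.0871]
orientation: [2.166, 0.116, -2.166]
contact_force: [0.9, -0.9, 0.2]
grip_width: 0.0543
0.71 428 ((628.9956665039062, -201.63002014160156), (150.38465881347656, 57.82554626464844), 20.577043533325195) [ 0.627 -0.205  0.002]
t 22.77 tcp [ 0.5854 -0.202   0.0862] F [ 0.3 -0.4  0. ] w 0.0704
[[-0.     0.109 -0.994]
 [ 0.001 -0.994 -0.109]
 [-1.    -0.001  0.   ]]
[ 0.67485171 -0.18169955]
```

Scraper centre is at about (0.629, −0.202), yaw about 20°, with an overhang of about 54 mm. Next I'll go to the overhang with the jaws at yaw 13°; closing them will align the plate.

```bash
python3 -m pendant '[74,-10,0,0,-0.12, 74,0,1,-35,0, 74,0,1,-35,0, 74,0,0.4,-25,0, 74,30,0,0,0, 74,0,0,0,0]' 40
python3 - <<'E'
from h import *
o,M=st(); print("delta",(M.T@(np.array([.679,-.183,-.013])-o["tcp_pos"])*1000).round(1))
im,d=save("scene","s10"); 
for q in nets.silhouettes("scraper_center","scene")[:1]:
    p=pts("scene",d,q["mask"]); p=p[(abs(p[:,2])<.012)&(p[:,0]<.75)]; rr=cv2.minAreaRect((p[:,:2]*1000).astype(np.float32)); print(q["score"],len(p),rr)
cv2.imwrite("pics/s10c.png",cv2.resize(im[170:290,200:360,::-1],None,fx=4,fy=4,interpolation=2))
E
```

```text
clock: 23.52
tcp_pos: [0.6761, -0.1823, 0.0635]
orientation: [2.095, 0.245, -2.107]
contact_force: [-1.1, -0.0, 0.2]
grip_width: 0.0737
t 23.52 tcp [ 0.6761 -0.1823  0.0635] F [-1.1 -0.   0.2] w 0.0737
[[-0.006  0.228 -0.974]
 [ 0.001 -0.974 -0.228]
 [-1.    -0.003  0.005]]
delta [76.5  1.5 -3.1]
0.96 404 ((628.3049926757812, -202.879150390625), (148.15664672851562, 58.78745651245117), 24.22874641418457)
```

View pics/s10c.png

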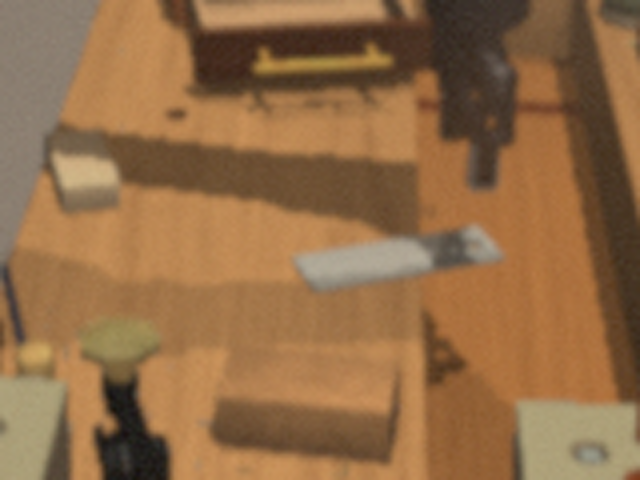

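The scraper overhangs the well edge (edge at crop x≈420, hole end at 500), and the gripper is above that end. I'll descend and close.

```bash
python3 -m pendant '[76,15,0,-3,0, 76,25,1,0,0, 76,18,0,0,0, 76,18,0,0,0, 76,0,0,0,0]' 40 && python3 -m pendant '[60,0,0,0,0, 60,0,0,0,0, 40,0,0,0,0, 40,0,0,0,0, 40,0,0,0,0]' 50
```

```text
clock: 24.25
tcp_pos: [0.6797, -0.1833, -0.0109]
orientation: [2.098, 0.242, -2.104]
contact_force: [-0.3, 0.1, 0.0]
grip_width: 0.0761
clock: 24.88
tcp_pos: [0.6817, -0.1836, -0.0084]
orientation: [2.102, 0.241, -2.099]
contact_force: [0.9, -0.1, 3.1]
grip_width: 0.0481
```

```bash
python3 -m pendant '[30,0,0,0,0, 30,-5,0,0,0, 30,-20,0,0,0, 30,-40,0,0,0, 30,-45,0,0,0, 30,-30,0,0,0, 30,0,0,0,0]' 80
python3 - <<'E'
from h import *
o,M=st(); im,d=save("scene","s11"); 
for q in nets.silhouettes("scraper_center","scene")[:1]:
    p=pts("scene",d,q["mask"]); p=p[p[:,2]>.03]; c=p.mean(0); u,s,vt=np.linalg.svd(p-c,full_matrices=False); print(q["score"],len(p),c.round(3),"axis",vt[0].round(3),"n",vt[2].round(3),"in tool",(M.T@(c-o["tcp_pos"])*1000).round(1)); t=(p-c)@vt[0]; print(np.percentile(t,[1,99]).round(3), cv2.minAreaRect((p[:,:2]*1000).astype(np.float32)))
cv2.imwrite("pics/s11c.png",cv2.resize(im[100:250,180:360,::-1],None,fx=4,fy=4,interpolation=2))
E
```

```text
clock: 25.75
tcp_pos: [0.6828, -0.1842, 0.135]
orientation: [2.106, 0.239, -2.093]
contact_force: [-0.9, 0.5, -1.9]
grip_width: 0.0467
t 25.75 tcp [ 0.6828 -0.1842  0.135 ] F [-0.9  0.5 -1.9] w 0.0467
[[ 0.006  0.226 -0.974]
 [-0.001 -0.974 -0.226]
 [-1.     0.003 -0.005]]
0.78 364 [ 0.618 -0.207  0.143] axis [-0.943 -0.332 -0.017] n [ 0.014  0.012 -1.   ] in tool [-8.   7.9 68.6]
[-0.067  0.061] ((620.4263305664062, -205.42727661132812), (131.63632202148438, 58.56238555908203), 17.541767120361328)
```

View pics/s11c.png

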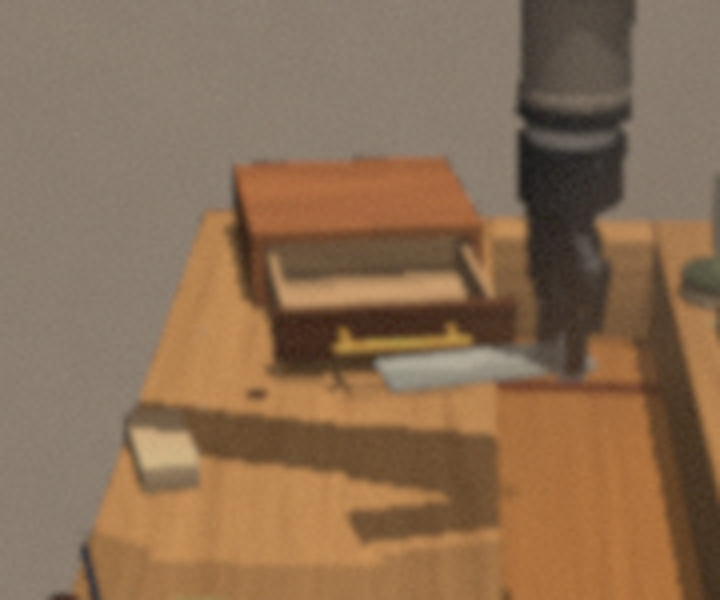

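The scraper is held level (its normal is within 1° of vertical), and the open drawer shows beyond it at crop (370,280). I'll carry it over the drawer.

```bash
python3 -m pendant '[30,0,0,0,0.05, 30,0,0,0,0.05, 30,0,-14,2,0, 30,0,-25,3,0, 30,0,-30,3.5,0, 30,0,-35,4,0, 30,0,-35,4,0, 30,0,-35,4,0, 30,0,-35,4,0, 30,0,-35,4,0, 30,0,-35,4,0, 30,0,-35,4,0, 30,0,-30,3.5,0, 30,0,-20,2,0, 30,0,-10,0,0, 30,0,0,0,0, 30,0,0,0,0]' 80
python3 - <<'E'
from h import *
o,M=st(); print("delta",(M.T@(np.array([.594,.187,.05])-o["tcp_pos"])*1000).round(1))
a=np.radians(11); ex=np.array([-np.sin(a),np.cos(a)]); ey=np.array([-np.cos(a),-np.sin(a)]); b=np.array([.5625,.0547])
for cam in("scene","top"):
  im,d=save(cam,cam+"12")
  for q in nets.silhouettes("scraper_center",cam)[:1]:
    p=pts(cam,d,q["mask"]); p=p[(p[:,2]>.11)&(p[:,2]<.19)]
    if len(p)<20: print(cam,len(p));continue
    rr=cv2.minAreaRect((p[:,:2]*1000).astype(np.float32)); print(cam,q["score"],len(p),rr,np.median(p[:,2]))
    w=p[:,:2]-b; print("u",np.percentile(w@ex,[2,50,98]).round(3),"v",np.percentile(w@ey,[2,50,98]).round(3))
t=cv2.imread("pics/top12.png")[130:260,80:250]; cv2.imwrite("pics/t12c.png",cv2.resize(t,None,fx=4,fy=4,interpolation=2))
E
```

```text
clock: 27.98
tcp_pos: [0.5917, 0.1802, 0.1308]
orientation: [2.155, 0.136, -2.155]
contact_force: [-0.7, -0.4, -2.4]
grip_width: 0.0469
t 27.98 tcp [0.5917 0.1802 0.1308] F [-0.7 -0.4 -2.4] w 0.0469
[[ 0.     0.127 -0.992]
 [-0.001 -0.992 -0.127]
 [-1.     0.001  0.   ]]
delta [80.8 -6.5 -3.1]
scene 0.5 172 ((534.97900390625, 168.31100463867188), (143.22999572753906, 59.40041732788086), 16.411388397216797) 0.13855155652565354
u [0.09  0.112 0.14 ] v [-0.043  0.01   0.073]
top 0.81 571 ((534.0557861328125, 167.1553497314453), (153.29812622070312, 49.921730041503906), 10.833069801330566) 0.14006201364553394
u [0.092 0.116 0.14 ] v [-0.066  0.009  0.078]
```

View pics/t12c.png

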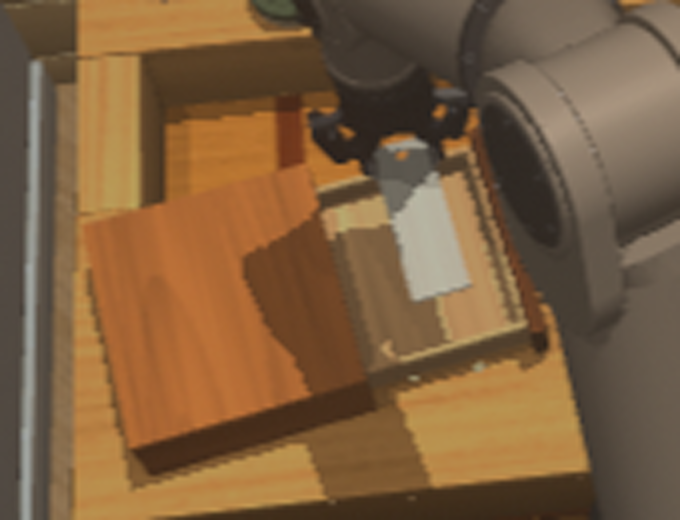

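The plate is directly above the drawer opening: yaw 10.8° against the drawer's 11°, with clearance at all walls. I'll lower it.

```bash
python3 -m pendant '[30,10,-3,-5,0, 30,20,0,0,0, 30,25,0,0,0, 30,25,0,0,0, 30,15,0,0,0, 30,8,0,0,0, 30,0,0,0,0]' && python3 -m pendant '[30,2,0,0,0, 30,2,0,0,0, 30,0,0,0,0]'; python3 -m pendant '[30,2,0,0,0, 30,0,0,0,0]'
```

```text
clock: 29.05
tcp_pos: [0.5957, 0.1855, 0.0274]
orientation: [2.154, 0.139, -2.155]
contact_force: [-0.2, -0.3, -0.7]
grip_width: 0.0467
clock: 29.42
tcp_pos: [0.596, 0.1855, 0.0242]
orientation: [2.155, 0.139, -2.154]
contact_force: [0.5, 0.2, -1.6]
grip_width: 0.0467
clock: 29.68
tcp_pos: [0.5958, 0.1854, 0.0218]
orientation: [2.155, 0.139, -2.155]
contact_force: [0.0, 0.2, -1.4]
grip_width: 0.0465
```

```bash
python3 -m pendant '[30,2,0,0,0, 30,0,0,0,0]'; python3 -m pendant '[30,2,0,0,0, 30,0,0,0,0]'; python3 -m pendant '[30,1.5,0,0,0, 30,0,0,0,0]'
```

```text
clock: 29.92
tcp_pos: [0.596, 0.1855, 0.02]
orientation: [2.155, 0.139, -2.155]
contact_force: [0.6, 0.6, -0.9]
grip_width: 0.0465
clock: 30.18
tcp_pos: [0.596, 0.1858, 0.0198]
orientation: [2.155, 0.139, -2.154]
contact_force: [-5.3, -2.3, 15.5]
grip_width: 0.0465
clock: 30.42
tcp_pos: [0.5959, 0.1861, 0.0197]
orientation: [2.155, 0.139, -2.154]
contact_force: [-10.4, -2.7, 27.7]
grip_width: 0.0463
```

```bash
python3 -m pendant '[30,-3,0,0,0, 30,0,0,0,0, 56,0,0,0,0, 62,0,0,0,0, 64,0,0,0,0, 64,0,0,0,0]' && python3 -m pendant '[64,-10,0,0,0, 64,-30,0,0,0, 64,-50,0,0,0, 64,-50,0,-15,0, 64,0,15,-50,0, 64,0,15,-50,0, 64,0,0,0,0]'
python3 - <<'E'
from h import *
st(); a=np.radians(11); ex=np.array([-np.sin(a),np.cos(a)]); ey=np.array([-np.cos(a),-np.sin(a)]); b=np.array([.5625,.0547])
for cam in("scene","top"):
  im,d=save(cam,cam+"13")
  for q in nets.silhouettes("scraper_center",cam)[:1]:
    p=pts(cam,d,q["mask"]); p=p[(p[:,2]>.005)&(p[:,2]<.09)]
    if len(p)<20: print(cam,len(p));continue
    c=p.mean(0); n=np.linalg.svd(p-c,full_matrices=False)[2][2]
    print(cam,q["score"],len(p),cv2.minAreaRect((p[:,:2]*1000).astype(np.float32)),np.median(p[:,2]),"n",n.round(3))
    w=p[:,:2]-b; print("u",np.percentile(w@ex,[2,50,98]).round(3),"v",np.percentile(w@ey,[2,50,98]).round(3))
t=cv2.imread("pics/top13.png")[130:260,80:250]; cv2.imwrite("pics/t13c.png",cv2.resize(t,None,fx=4,fy=4,interpolation=2))
E
```

```text
clock: 31.18
tcp_pos: [0.5958, 0.1854, 0.0192]
orientation: [2.155, 0.139, -2.155]
contact_force: [-0.1, -0.1, -0.5]
grip_width: 0.0642
clock: 32.05
tcp_pos: [0.717, 0.1679, 0.1595]
orientation: [2.159, 0.134, -2.154]
contact_force: [-1.1, -0.4, 0.1]
grip_width: 0.0637
t 32.05 tcp [0.717  0.1679 0.1595] F [-1.1 -0.4  0.1] w 0.0637
[[ 0.002  0.124 -0.992]
 [-0.001 -0.992 -0.124]
 [-1.     0.001 -0.002]]
top 0.66 480 ((540.1339721679688, 171.7060546875), (151.37803649902344, 48.55587387084961), 11.270743370056152) 0.024897126718595786 n [0.004 0.012 1.   ]
u [0.096 0.119 0.142] v [-0.07   0.     0.069]
```

View pics/t13c.png

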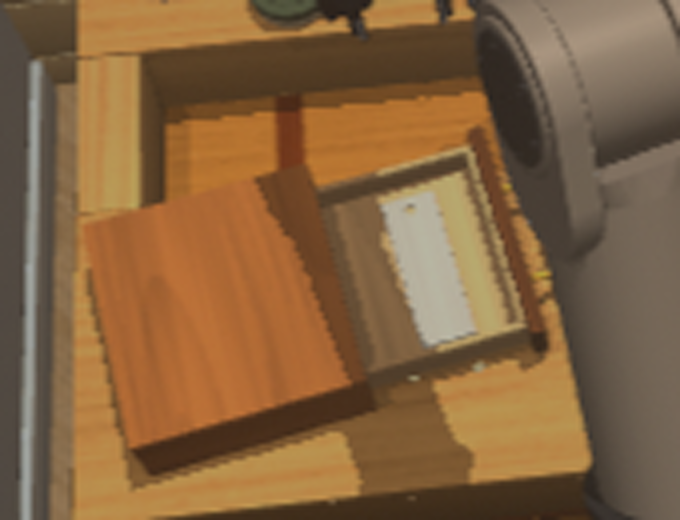

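The scraper lies flat and centred in the drawer (tilt under 1°). I'll close the fingers and go in front of the handle.

```bash
python3 -m pendant '[0,0,0,0,-0.066, 0,0,26,35,0, 0,0,26,35,0, 0,0,26,35,0, 0,0,26,35,0, 0,0,27,33,0, 0,0,0,0,0]' 40
python3 - <<'E'
from h import *
o,M=st(); print("delta",(M.T@(np.array([.572,.0056,.03])-o["tcp_pos"])*1000).round(1))
E
```

```text
clock: 33.12
tcp_pos: [0.5666, 0.0055, 0.1598]
orientation: [2.118, 0.201, -2.122]
contact_force: [1.7, 0.4, 0.1]
grip_width: 0.0001
t 33.12 tcp [0.5666 0.0055 0.1598] F [1.7 0.4 0.1] w 0.0001
[[-0.001  0.19  -0.982]
 [-0.002 -0.982 -0.19 ]
 [-1.     0.002  0.002]]
delta [129.8   0.7  -5.5]
```

```bash
python3 -m pendant '[0,30,0,-4,0, 0,40,0,0,0, 0,40,0,0,0, 0,20,0,0,0, 0,0,0,0,0, 0,0,-10,0,0, 0,0,-10,0,0, 0,0,-5,0,0]' && python3 -m pendant '[0,0,-8,0,0, 0,0,-10,0,0, 0,0,-10,0,0, 0,0,0,0,0]'
```

```text
clock: 34.12
tcp_pos: [0.5689, 0.0354, 0.0304]
orientation: [2.12, 0.209, -2.117]
contact_force: [0.0, 0.0, -1.1]
grip_width: -0.0002
clock: 34.62
tcp_pos: [0.5627, 0.0629, 0.0294]
orientation: [2.118, 0.21, -2.119]
contact_force: [-0.3, -0.1, 1.0]
grip_width: -0.0003
```

```bash
python3 -m pendant '[0,0,-8,0,0, 0,0,-10,0,0, 0,0,-10,0,0]'
python3 - <<'E'
from h import *
st(); a=np.radians(11); ex=np.array([-np.sin(a),np.cos(a)]); ey=np.array([-np.cos(a),-np.sin(a)]); b=np.array([.5625,.0547])
im,d=save("top","t14"); p=pts("top",d,np.ones(d.shape,bool)); w=p[:,:2]-b; u=w@ex; v=w@ey
k=(p[:,2]>.055)&(p[:,2]<.068)&(v>.03)&(v<.1)&(u>-.05)&(u<.17); print("panel/wall u",np.sort(u[k])[::15].round(3))
E
```

```text
clock: 35.0
tcp_pos: [0.5572, 0.0893, 0.0292]
orientation: [2.118, 0.207, -2.12]
contact_force: [-0.2, -1.4, -1.0]
grip_width: -0.0001
t 35.0 tcp [0.5572 0.0893 0.0292] F [-0.2 -1.4 -1. ] w -0.0001
[[-0.001  0.194 -0.981]
 [-0.    -0.981 -0.194]
 [-1.     0.     0.001]]
panel/wall u [0.087 0.09  0.092 0.096 0.099 0.102 0.129]
```

The drawer is moving (its front has gone in by about 50 mm). I'll continue gently.

```bash
python3 -m pendant '[0,0,-10,0,0, 0,0,-12,0,0, 0,0,-12,0,0, 0,0,-12,0,0, 0,0,-12,0,0, 0,0,-12,0,0, 0,0,-10,0,0, 0,0,-6,0,0, 0,0,-3,0,0, 0,0,0,0,0]'; python3 -m pendant '[0,0,-3,0,0, 0,0,-2,0,0, 0,0,0,0,0]'; python3 -m pendant '[0,0,-3,0,0, 0,0,-2,0,0, 0,0,0,0,0]'
```

```text
clock: 36.3
tcp_pos: [0.5405, 0.1764, 0.0295]
orientation: [2.119, 0.207, -2.119]
contact_force: [0.5, -0.5, 1.2]
grip_width: 0.0004
clock: 36.67
tcp_pos: [0.5395, 0.1812, 0.0294]
orientation: [2.119, 0.207, -2.119]
contact_force: [-0.6, 0.7, 0.1]
grip_width: 0.0003
clock: 37.05
tcp_pos: [0.5389, 0.1836, 0.0294]
orientation: [2.119, 0.202, -2.119]
contact_force: [1.0, -5.8, 1.9]
grip_width: -0.0001
```

```bash
python3 -m pendant '[0,0,-3,0,0, 0,0,-2,0,0, 0,0,0,0,0]'; python3 -m pendant '[0,0,-4,0,0, 0,0,0,0,0]'
```

```text
clock: 37.42
tcp_pos: [0.5388, 0.1839, 0.0294]
orientation: [2.117, 0.193, -2.119]
contact_force: [2.6, -15.0, 4.9]
grip_width: 0.0001
clock: 37.67
tcp_pos: [0.5387, 0.1841, 0.0294]
orientation: [2.116, 0.186, -2.119]
contact_force: [3.8, -23.1, 7.6]
grip_width: -0.0002
```

It has reached a hard stop at the expected shut position. I'll back away and check.

```bash
python3 -m pendant '[0,0,10,0,0, 0,0,15,0,0, 0,0,25,0,0, 0,-40,10,0,0, 0,-50,0,0,0, 0,-50,40,-10,0, 0,0,50,-10,0, 0,0,50,-10,0, 0,0,50,0,0, 0,0,0,0,0]'
python3 - <<'E'
from h import *
st(); a=np.radians(11); ex=np.array([-np.sin(a),np.cos(a)]); ey=np.array([-np.cos(a),-np.sin(a)]); b=np.array([.5625,.0547])
im,d=save("top","t15"); p=pts("top",d,np.ones(d.shape,bool)); w=p[:,:2]-b; u=w@ex; v=w@ey
k=(p[:,2]>.036)&(p[:,2]<.05)&(abs(v)<.045)&(u>.1)&(u<.175); print("bar u",np.percentile(u[k],[5,50,95]).round(3),k.sum())
for n in["offcut1","sanding_block","bench_dog1","bench_dog2"]:
    for q in nets.look_for(n,"top")[:1]: print(n,np.round(q["location"],3),round(q["score"],2))
t=im[100:270,80:380,::-1]; cv2.imwrite("pics/t15c.png",cv2.resize(t,None,fx=2.6,fy=2.6,interpolation=2))
E
```

```text
clock: 38.92
tcp_pos: [0.6142, -0.0492, 0.1673]
orientation: [2.122, 0.197, -2.122]
contact_force: [-0.0, 0.4, -0.6]
grip_width: 0.0002
t 38.92 tcp [ 0.6142 -0.0492  0.1673] F [-0.   0.4 -0.6] w 0.0002
[[-0.     0.186 -0.982]
 [-0.002 -0.982 -0.186]
 [-1.     0.002  0.   ]]
bar u [0.143 0.149 0.17 ] 68
sanding_block [ 0.56  -0.413  0.039] 0.76
bench_dog1 [ 0.397 -0.454  0.068] 0.57
bench_dog2 [ 0.397 -0.454  0.068] 0.57
```

View pics/t15c.png

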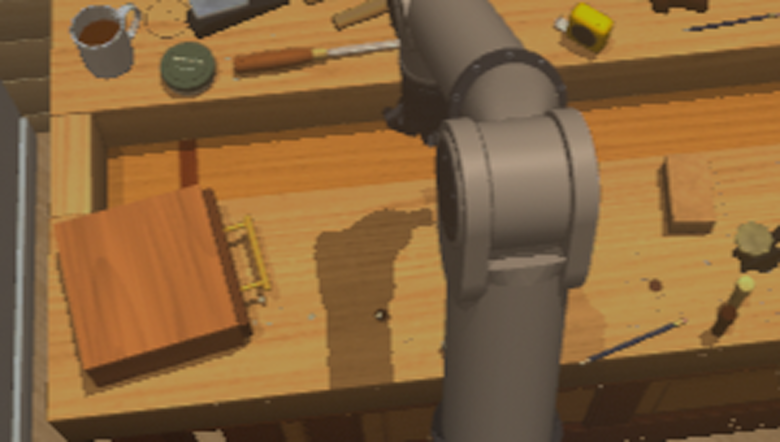

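The drawer is flush with the box (crop px (225,260)) and the bystanders I can see are in place, so I'll hand in.

```bash
python3 -c "
from bench import r
print(r.hand_in())"
```

```text
the job is handed in; nothing more can be done
None
```

I carried out every step of the task and handed the job in at about 39 s of the 70 s limit. The hand-in gives no verdict, so the results below come from my own measurements.

**What I did:**
- **Drawer:** I pulled it by the bar to its stop.
- **Scraper:** I pressed and drew it about 54 mm past the well edge, then gripped it by its long sides. I kept hold of it until the fingertips touched the drawer floor, then let go.
- **Shutting:** I pushed the drawer shut on the handle and moved the arm clear.

**Last checks:**
- **Drawer open:** it hit a hard stop at 28 N with no further travel.
- **Scraper in the drawer:** it lay flat (tilt under 1°) and centred in the drawer before I shut it. I couldn't see it after that.
- **Drawer shut:** it reached a hard stop at 23 N. The bar then measured about 149 mm in from the fully open position, so the drawer is shut to within about 1–2 mm.
- **Bystanders:** the sanding block and the one bench dog the networks found are within 6 mm of where they were. The networks gave the same spot for both dogs. The arm hid the off-cut in the last view, though it looked in place earlier and I went nowhere near it.

**What went less well:** my first drags slipped on the scraper, and the fingertip force briefly reached about 54 N, above the suggested 8–20 N. I then kept it mostly between 12 and 19 N on the drags that moved the scraper well, apart from one restart that again reached about 53 N. The wrist readings stayed well under 120 N.

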